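# Raise the specimen stage on its cam and hold it for the photo

## Robot

A 6-joint arm with a two-finger parallel gripper is mounted at the origin on the work surface. World frame = base frame: x ahead of the robot, y to its left, z up, the work surface at z = 0. Lengths are in m, angles in rad, forces in N, time in s.
With the tool pointing down it reaches from about 0.3 to 0.775 m from the base axis. Payload 14.6 kg.
Tool frame: the origin (TCP) lies midway between the tips of the shut fingers; the grasp point (between the pads) lies 19 mm behind it (ctrl.hold_point_z is the distance from the TCP to the grasp point, in m); z points along the fingers, x is the direction in which the jaws open and shut, and the axes are right-handed (so a half turn about z gives the same grasp; the last joint's range is limited). The gripper opens to 94 mm and grips with 3 to 60 N. Pads are 16 mm wide; open, the fingers measure 119 mm over their backs; the gripper's body (75 mm by 177 mm) begins 78 mm behind the grasp point.
Start: joints at [1.213, 0.3, 1.521, -0, 1.321, -0.067], TCP at [0.158, 0.527, 0.205] pointing down, gripper open.
Joint ranges: [-3.03, 3.03], [-0.79, 2.21], [0.23, 2.52], [-1.04, 4.18], [0, 3.07], [-2.55, 2.55]. Speed limits (rad/s): [2.22, 2.22, 2.57, 3.14, 3.14, 3.14].

## Interface

Orientations are given as [roll, pitch, yaw] about the fixed x, y, z axes, in that order (R = Rz(yaw) Ry(pitch) Rx(roll)).
In Python, from station import ctrl, viewer, ticket, nets gives the robot as it stands.
- The arm moves only by the tool carry_out, never from a script. Its argument "commands" is one flat list of numbers, 7 for each row, row after row: the closure, from -1 (fully open) to 1 (shut), so that 0 is half open, then the shift along the world's x, y, z in cm, then the turn, a rotation vector about the world's x, y, z in rad. In form: [gripper, tx, ty, tz, ax, ay, az, gripper, tx, ty, tz, ax, ay, az, ...]. A call has 1 to 12 rows; each row is the pose to reach, as a shift and turn from the pose measured when the call began; what a row does not reach only later rows make up. A row lasts 1/12 s, in which the tool goes at most 41.7 mm and 7.16 degrees, less where a joint would pass 70% of its speed; a pose out of reach is approached as far as the arm can. A call with a gripper value outside its range is refused whole. The fingers move at their own pace and stop on an object; "force" is the grip in N (left out, the last holds). Time passes only in rows, so rows that repeat a pose let the fingers close. It gives the time, the measured TCP pose, the force and the opening at its end, in the units of the state.
- ctrl.get_obs(): the state, without advancing time (a new reading comes with each control period).
- viewer.camera(name): name is "side" or "top"; returns (picture, depth): 400x640x3 uint8, blue, green, red; 400x640 float32, m along the optical axis (not along the pixel's ray), 0 where there is no reading.
- viewer.camera_info(name): a dict with "fx", "fy", "cx", "cy" (pixels), "R" (3x3) and "t" (3): a world point X has camera coordinates R X + t. Camera axes: x right, y down, z forward; pixel columns grow to the right and rows downward; lengths in m; the calibration is good to about 2 mm. A picture is of the moment at which its call begins. camera_info takes no time and is no camera call.
- ticket.hand_in(): hands the job in, once; it reports no verdict.
Trained networks look in the newest picture that a camera, given by its name, has taken for a name from the list of things; names that differ only in an ending like _2 or _b are one class to them, and where a whole thing is asked for, a point or a joint stands for the part that bears it (a point fixed in the world has none). Each returns a list of dicts, best first, with "confidence" (0 to 1); they miss things now and then, are a little off and sometimes report something else, mostly with a low value. They report only what shows in the picture. A call takes as long as a camera call. They do not tell look-alikes from the thing itself.
- nets.silhouettes(camera, thing): "region" (400x640 bool, what is visible of it) and "extent" ([left, top, right, bottom] in pixels, round what is visible of it).
The state is a dict: "time_s": time; "qpos": joint angles; "joint_vel": joint speeds; "tau": joint torques, N m; "ee_pos": TCP position; "eef_rot": TCP orientation; "force": force on the tool from outside, world axes, zero at the start; "moment": the same for the moment, N m; "grip_width": finger opening in m.
Only numpy, scipy, OpenCV 4.12 (cv2) and the standard library are available. Lean on these libraries where they do the work, as an engineer would, in place of code of your own. Each camera call takes 0.05 s, during which the arm holds its last target. There are 200 camera calls.

## Task

The specimen has to be lifted into the camera's view: flip the blue lock lever up until it stands upright, which frees the stage, then swing the red-gripped lift lever up to the top of its cam, where the lever stands straight up and the stage is at its highest. It springs back when let go, so finish still holding the red grip there, keeping lever and stage still. Leave the lock lever up, keep the crystal's dish in its place on the stage and do not disturb the other things on the table.

Things in the scene. Friction and masses are not known exactly. Their poses are not given: they have to be found in the camera images.
- rig: Fixed photo rig: base plate 160 x 310 x 12 mm, cam-lift stage, black camera at its +y end (y 94 to 220 mm, |x| < 73 mm, 181 mm high), grey lock column behind the stage (20 x 28 mm at x = 79 mm, 128 mm high). Origin on the table under the stage centre; x away from the robot, y towards the camera, z up. Stands elsewhere, yawed up to 0.25 rad, each time.
- stage_top (a point): Centre of the top face of the black square stage plate (90 x 90 x 8 mm), 90 mm above the table when down; the cam raises it straight up by 12.4 mm at the peak of the lift and lets it down again on either side of the peak.
- dish: Loose glass dish (60 mm across, 12 mm high) with an amber crystal standing 36 mm high in it, 60 g, resting on the stage. Origin at the centre of its underside.
- lock_angle (a joint): Blue lock lever's angle (rad). 0 to 0.1: locked, lying flat towards rig +y, its cam nose keeping the stage down. 1.57: upright, stage freed; stop at 1.75. Turns about the rig's x axis through point lock_pivot, the tip rising from +y towards the column. Stiff hinge, stays where left (1 to 2 N at the grip).
- lock_grip (a point): Blue round bar, 14 mm across, along the rig's x axis, at the end of the lock lever 80 mm from its pivot axis; 114 mm above the table when locked. The bar runs from x = -33 to +29 mm of this point (on its axis); the 10 mm wide lever arm joins at its -x (stage) end, x = -39 to -29 mm.
- lock_pivot (a point): Fixed point on the lock lever's turning axis (along the rig's x), level in x with the origin of lock_grip, 114 mm above the table.
- lift_angle (a joint): Lift lever's angle (rad); steel, on the stage's -y side. 0: down on its stop, pointing to rig -x, 0.17 rad above level. 1.40: straight up, highest lift; beyond it the stage sinks (stop at 2.0). Turns about the rig's y axis through point lift_axle, the tip rising from -x. A spring returns it to 0 when let go (about 5 N at the grip when upright). Locked, it moves only about 0.05 rad.
- lift_grip (a point): Red round bar, 17 mm across, along the rig's y axis, at the end of the lift lever 85 mm from its axis; 69 mm above the table at rest, 140 mm when upright. This point is on the bar's axis; it runs from y = +44 mm (lever's side) to -26 mm (free end); the 8 mm wide steel lever arm joins at y = +37 to +45 mm. Moves with the lever.
- lift_axle (a point): Fixed point on the lift lever's turning axis (along the rig's y), level in y with the origin of lift_grip, 55 mm above the table.
- glasses: Bystander, loose: folded black-framed spectacles lying flat, about 130 x 55 x 5 mm. Origin at the centre of its underside. Leave it alone.
- slide_rack: Bystander, loose: red ribbed plastic rack full of glass slides, 85 x 150 x 100 mm. Origin at the centre of its underside. Leave it alone.
- slide_rail: Bystander, loose: small aluminium slide-holder rail, 18 x 110 x 16 mm. Origin at the centre of its underside. Leave it alone.
- lens_cap: Bystander, loose: black round lens cap, 66 mm across, 9 mm thick. Origin at the centre of its underside. Leave it alone.
- oil_bottle: Bystander, loose: small amber bottle with a black cap, 44 mm across, 85 mm high. Origin at the centre of its underside. Leave it alone.
- stain_jar: Bystander, loose: small green glass jar with a white cap, 56 mm across, 65 mm high. Origin at the centre of its underside. Leave it alone.
- lift_lever: The lift lever itself: steel arm with its red grip bar and the brass eccentric under the stage. Origin on its turning axis under the stage centre, 55 mm above the table.
Not all that is in view belongs to the job. Leave any purple look-alike of the dish alone.

How it is judged:
On the way:
1. the lock lever is flipped up, freeing the stage, while the lift lever is still down (value of joint lock_angle above 1.3 rad and value of joint lift_angle below 0.3 rad), for 0.2 s.
At the end, for the whole second after the job is handed in: The lift lever stands within 0.18 rad of straight up (joint 1.40), at rest, the stage within about 0.6 mm of its highest, with the robot still pressing on or gripping the lever (over 1 N); the lock lever is up (over 1.25 rad); the dish stands flat on the stage within 15 mm of its centre (value of joint lift_angle between 1.22 and 1.58 rad and velocity of joint lift_angle between -0.1 and 0.1 rad/s and contact force between any of the fingers, the arm and lift_lever above 1 N and z of stage_top in the frame of rig above 0.10135 m and value of joint lock_angle above 1.25 rad and horizontal distance between dish and stage_top below 0.015 m and z of dish in the frame of stage_top below 0.003 m and angle between dish's own z axis and vertical below 0.1 rad); the arm keeps its last pose, push and grip.
It fails at once if a bystander on the table is shifted by more than 30 mm (distance of any of glasses, slide_rack, slide_rail, lens_cap, oil_bottle, stain_jar from where it was at the start of the episode above 0.03 m).
It fails at once if the dish tips or leaves the stage (angle between dish's own z axis and vertical above 0.4 rad or horizontal distance between dish and stage_top above 0.03 m).
It also fails if it takes over 48 s, if anything falls off the work surface, if the arm or the gripper's body presses on something with over 40 N, if the wrist force passes 120 N, or if a joint passes its speed limit or range.

## Working session

There is one attempt and no reset: what is moved stays moved. The work goes in short steps, Python scripts to look and compute and a tool call to move; the robot and the scene stay as the last step left them, time stands still between calls to the robot, and variables do not carry over. Pictures are saved under pics/ and viewed, about 8 in all and at most 12, crops included, and the job is handed in when it is done.

Besides the shell and the picture viewer there is one more tool, called after ">>>" as a command line: name --argument value ..., lists and objects as JSON in quotes. carry_out: Moves the arm, as the interface text tells. Its arguments: {"type":"object","properties":{"commands":{"type":"array","items":{"type":"number"}},"force":{"type":"number"}},"required":["commands"]}

```bash
ls; mkdir -p pics; cat > h.py <<'E'
import numpy as np, cv2
from station import ctrl, viewer, ticket, nets
def cloud(cam,d):
    i=viewer.camera_info(cam);v,u=np.mgrid[0:400,0:640]
    P=np.stack([(u-i["cx"])/i["fx"]*d,(v-i["cy"])/i["fy"]*d,d],-1)
    return (P-i["t"])@np.array(i["R"])
def proj(cam,X):
    i=viewer.camera_info(cam);c=np.array(i["R"])@X+i["t"];return [i["fx"]*c[0]/c[2]+i["cx"],i["fy"]*c[1]/c[2]+i["cy"]]
E
python3 - <<'E'
from h import *
for c in("side","top"):
    p,d=viewer.camera(c);cv2.imwrite(f"pics/{c}0.png",p);np.savez(f"{c}0.npz",p=p,d=d)
    W=cloud(c,d)
    for n in("dish","lock_grip","lift_grip","stage_top","rig"):
        for r in nets.silhouettes(c,n)[:3]:
            m=r["region"]&(d>0);print(c,n,round(r["confidence"],2),np.round(r["extent"]),np.round(np.median(W[m],0),3) if m.any() else None)
print(ctrl.get_obs())
E
```

```text
pics
side dish 0.6 [377. 216. 398. 234.] [ 0.687 -0.14   0.006]
side dish 0.56 [296. 214. 312. 227.] [0.452 0.008 0.006]
side dish 0.47 [323. 179. 344. 190.] [0.576 0.016 0.096]
side lock_grip 0.64 [318. 195. 351. 226.] [ 0.536 -0.051  0.065]
side lock_grip 0.5 [340. 158. 356. 183.] [0.646 0.091 0.119]
side lift_grip 0.86 [319. 196. 350. 228.] [ 0.536 -0.051  0.065]
side stage_top 0.78 [320. 176. 351. 198.] [ 0.581 -0.001  0.088]
side rig 0.79 [289. 129. 368. 227.] [0.578 0.119 0.066]
top dish 0.75 [299. 220. 316. 237.] [0.455 0.017 0.006]
top dish 0.61 [294. 176. 316. 195.] [0.578 0.024 0.097]
top dish 0.48 [344. 149. 359. 161.] [ 0.691 -0.134  0.007]
top lock_grip 0.52 [276. 144. 308. 167.] [0.645 0.089 0.123]
top lock_grip 0.35 [295. 174. 316. 192.] [0.578 0.025 0.096]
top lift_grip 0.73 [321. 181. 345. 218.] [ 0.501 -0.056  0.074]
top stage_top 0.79 [293. 166. 320. 197.] [0.601 0.023 0.09 ]
top rig 0.91 [225. 137. 346. 217.] [0.585 0.115 0.078]
{'time_s': 0.6, 'qpos': array([ 1.21343119e+00,  2.99902173e-01,  1.52098143e+00,  1.23601374e-05,
        1.32070279e+00, -6.66029164e-02]), 'joint_vel': array([-4.67915633e-04, -3.37937758e-04, -5.08866083e-04,  5.26397867e-04,
       -3.10857725e-04,  2.31642284e-05]), 'tau': array([ 4.28921794e-04, -5.31473243e+01, -3.52839160e+01,  7.09337904e-02,
        2.13087886e-02,  1.43998307e-05]), 'ee_pos': array([0.15767573, 0.52691133, 0.20545225]), 'eef_rot': array([-3.14158112e+00, -7.04050729e-06,  1.28003105e+00]), 'force': array([-0.31624541,  0.1363133 , -0.15078209]), 'moment': array([-0.00182455,  0.0064319 , -0.04504411]), 'grip_width': 0.09394372048005964}
```

```bash
python3 - <<'E'
from h import *
a=cv2.resize(np.load("side0.npz")["p"][110:250,250:430],None,fx=4,fy=4,interpolation=2)
b=cv2.resize(np.load("top0.npz")["p"][110:260,210:390],None,fx=4,fy=4,interpolation=2)
cv2.imwrite("pics/side1.png",a);cv2.imwrite("pics/top1.png",b)
E
```

```text
(no output)
```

View pics/side1.png

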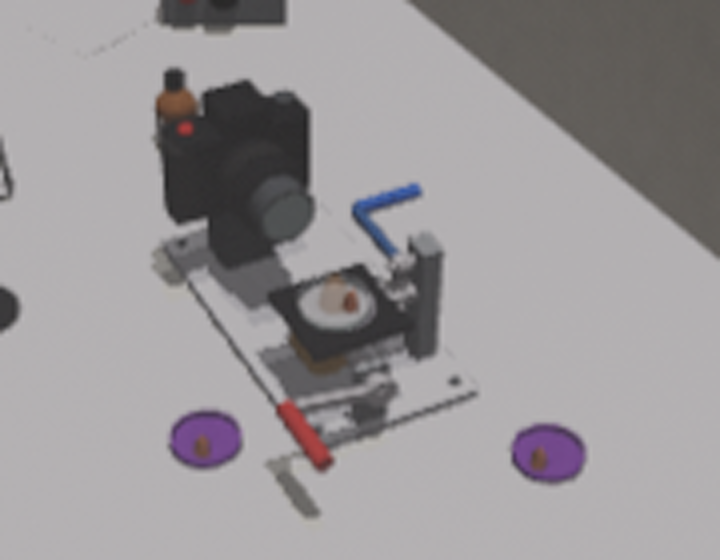

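View pics/top1.png

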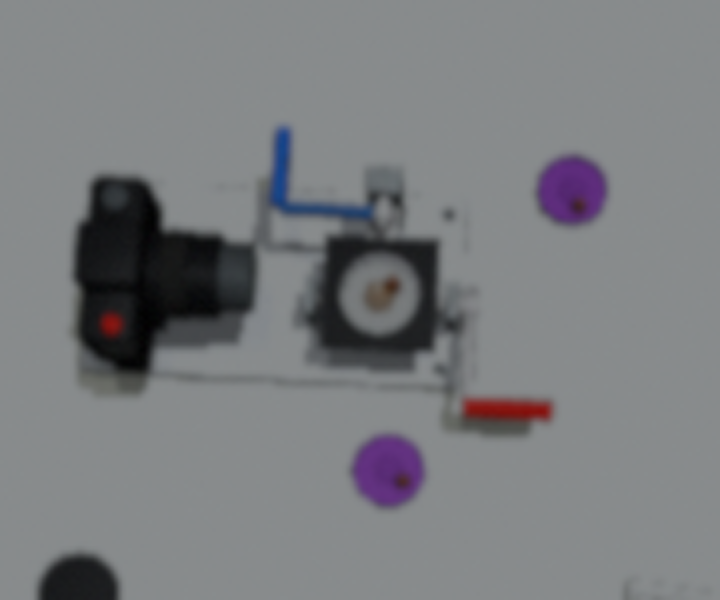

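View pics/top0.png

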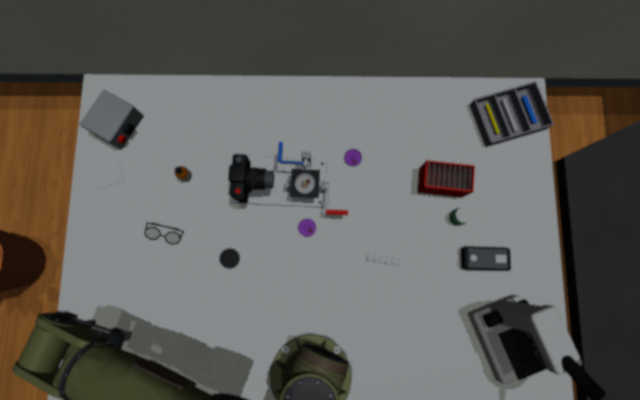

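The stage with the real (clear) dish is at top (305,184). The two purple look-alikes are at top (307,227) and (353,157). The blue lever runs from the column at (304,163) to the bar at (280,142–161), and the red bar spans (326–348,212). Next I measure these.

```bash
cat >> h.py <<'E'
def masks(p):
    b,g,r=[p[...,k].astype(int) for k in range(3)]
    return dict(blue=(b>r+50)&(b>g+35), red=(r>b+60)&(r>g+60), dark=(p.max(-1)<62))
E
python3 - <<'E'
from h import *
box={"side":(slice(150,240),slice(300,380)),"top":(slice(135,225),slice(262,352))}
for c in("side","top"):
    z=np.load(c+"0.npz");p,d=z["p"],z["d"];W=cloud(c,d);M=masks(p)
    B=np.zeros((400,640),bool);B[box[c]]=1
    for n in("blue","red","dark"):
        m=M[n]&B&(d>0)
        if n=="dark": m&=(W[...,2]>.083)&(W[...,2]<.097)
        if n=="red": m&=(W[...,2]>.05)&(W[...,2]<.085)
        if n=="blue": m&=(W[...,2]>.1)&(W[...,2]<.13)
        X=W[m]; r=cv2.minAreaRect((X[:,:2]*1000).astype(np.float32))
        print(c,n,m.sum(),"med z",np.median(X[:,2]).round(3),"rect mm",np.round(r[0],1),np.round(r[1],1),round(r[2],1))
        if n in("blue","red"):
            for q in X[np.argsort(X[:,1 if n=="red" else 0])][::max(1,len(X)//12)]: print("   ",np.round(q,3))
    i=viewer.camera_info(c);print(c,"campos",-(np.array(i["R"]).T@i["t"]),i["fx"])
E
```

```text
side blue 60 med z 0.121 rect mm [658.8  84.6] [89.7 44. ] 41.7
    [0.637 0.046 0.121]
    [0.639 0.095 0.122]
    [0.642 0.074 0.118]
    [0.644 0.083 0.12 ]
    [0.649 0.105 0.12 ]
    [0.654 0.094 0.121]
    [0.661 0.092 0.12 ]
    [0.67 0.1  0.12]
    [0.677 0.106 0.118]
    [0.685 0.092 0.12 ]
    [0.692 0.091 0.122]
    [0.697 0.099 0.12 ]
side red 72 med z 0.075 rect mm [495.6 -76.3] [68.4 12.3] 87.0
    [ 0.496 -0.111  0.08 ]
    [ 0.491 -0.106  0.079]
    [ 0.495 -0.1    0.075]
    [ 0.491 -0.094  0.077]
    [ 0.501 -0.089  0.076]
    [ 0.493 -0.084  0.075]
    [ 0.49  -0.078  0.072]
    [ 0.492 -0.073  0.075]
    [ 0.497 -0.065  0.075]
    [ 0.492 -0.061  0.078]
    [ 0.499 -0.054  0.073]
    [ 0.499 -0.048  0.076]
side dark 264 med z 0.088 rect mm [589.8  85.3] [224.8 102.8] 86.7
side campos [ 0.06871083 -0.85305244  0.93450235] 404.4541869107938
top blue 95 med z 0.123 rect mm [655.9  81.6] [91.9 46. ] 44.8
    [0.637 0.043 0.124]
    [0.64  0.08  0.122]
    [0.641 0.083 0.12 ]
    [0.641 0.056 0.119]
    [0.643 0.098 0.124]
    [0.647 0.098 0.121]
    [0.653 0.095 0.121]
    [0.659 0.101 0.123]
    [0.665 0.105 0.123]
    [0.671 0.095 0.124]
    [0.678 0.099 0.122]
    [0.686 0.099 0.126]
    [0.692 0.099 0.127]
    [0.7   0.099 0.123]
top red 78 med z 0.078 rect mm [495.1 -76. ] [65.  11.7] 85.9
    [ 0.495 -0.109  0.076]
    [ 0.491 -0.102  0.079]
    [ 0.497 -0.096  0.082]
    [ 0.492 -0.09   0.076]
    [ 0.489 -0.084  0.073]
    [ 0.494 -0.081  0.078]
    [ 0.491 -0.075  0.077]
    [ 0.495 -0.071  0.077]
    [ 0.498 -0.065  0.075]
    [ 0.497 -0.062  0.078]
    [ 0.495 -0.056  0.073]
    [ 0.5   -0.053  0.078]
    [ 0.491 -0.047  0.076]
top dark 421 med z 0.09 rect mm [583.6  24.6] [87.9 87.8] 88.2
top campos [ 0.30332096 -0.0134857   1.35586117] 418.5187555336945
```

>>> carry_out --commands '[0,0,0,10,0,0,0,0,4,-3,12,0,0,0.1,0,52.8,-42.9,12,0,0,0.253,0,52.8,-42.9,12,0,0,0.253,0,52.8,-42.9,12,0,0,0.253,0,52.8,-42.9,12,0,0,0.253,0,52.8,-42.9,12,0,0,0.253,0,52.8,-42.9,12,0,0,0.253,0,52.8,-42.9,12,0,0,0.253,0,52.8,-42.9,12,0,0,0.253,0,52.8,-42.9,12,0,0,0.253,0,52.8,-42.9,12,0,0,0.253]'

```text
time_s: 1.6
ee_pos: [0.4966, 0.2514, 0.3096]
eef_rot: [3.141, -0.0, 1.533]
force: [0.5, 1.0, 0.6]
grip_width: 0.0472
```

>>> carry_out --commands '[0,18.9,-15.4,1,0,0,0,0,18.9,-15.4,1,0,0,0,0,18.9,-15.4,1,0,0,0,0,18.9,-15.4,1,0,0,0,0,18.9,-15.4,1,0,0,0,0,18.9,-15.4,1,0,0,0,0,18.9,-15.4,1,0,0,0,0,18.9,-15.4,-7,0,0,0,0,18.9,-15.4,-15,0,0,0,0,18.9,-15.4,-15,0,0,0,0,18.9,-15.4,-15,0,0,0,0,18.9,-15.4,-15,0,0,0]'

```text
time_s: 2.6
ee_pos: [0.6826, 0.0973, 0.1516]
eef_rot: [-3.13, 0.001, 1.533]
force: [-0.9, -1.7, -0.9]
grip_width: 0.0474
```

```bash
python3 - <<'E'
from h import *
p,d=viewer.camera("side");q,e=viewer.camera("top")
a=cv2.resize(p[110:230,290:410],None,fx=3.3,fy=3.3,interpolation=2)
b=cv2.resize(q[100:220,240:360],None,fx=3.3,fy=3.3,interpolation=2)
cv2.imwrite("pics/s2.png",np.hstack([a,b]))
o=ctrl.get_obs();print(o["ee_pos"],o["eef_rot"],o["force"])
for c,d_,p_ in(("side",d,p),("top",e,q)):
    W=cloud(c,d_);m=masks(p_)["blue"]&(d_>0)&(W[...,2]>.1)&(W[...,2]<.14)&(W[...,0]>.655)&(W[...,0]<.72)&(W[...,1]>.04)&(W[...,1]<.13);X=W[m]
    print(c,m.sum(),X.mean(0) if len(X) else 0)
E
```

```text
[0.68552699 0.09757661 0.16034404] [-3.14117819e+00 -1.19296277e-04  1.53306745e+00] [-0.09834603  0.34475783  1.78990074]
side 0 0
top 0 0
```

View pics/s2.png

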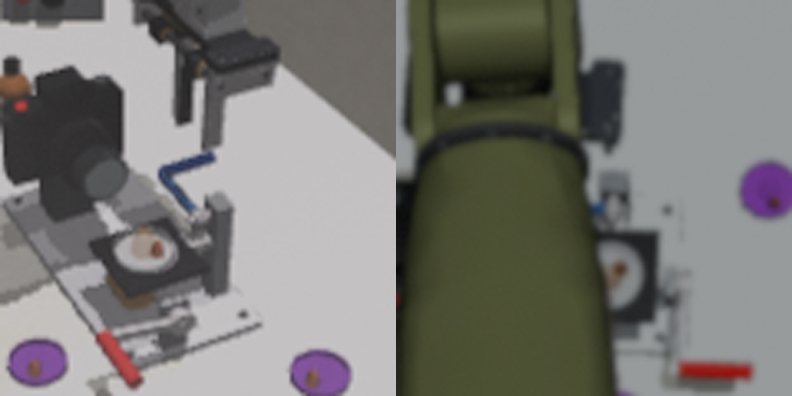

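The side view shows the open fingers above the blue bar at crop (185,160), straddling it. The dish and stage are undisturbed. Now I descend and close.

>>> carry_out --commands '[0,0.1,0,-3,0,0,0,0,0.1,0,-5.6,0,0,0,0,0.1,0,-5.6,0,0,0,0,0.1,0,-5.6,0,0,0,1,0.1,0,-5.6,0,0,0,1,0.1,0,-5.6,0,0,0,1,0.1,0,-5.6,0,0,0,1,0.1,0,-5.6,0,0,0,1,0.1,0,-5.6,0,0,0,1,0.1,0,-5.6,0,0,0]' --force 10

```text
time_s: 3.53
ee_pos: [0.687, 0.0996, 0.1051]
eef_rot: [3.14, -0.004, 1.534]
force: [0.4, 7.7, 0.7]
grip_width: 0.0141
```

>>> carry_out --commands '[1,0,-0.1,1.2,0,0,0,1,0,-0.4,2.4,0,0,0,1,0,-0.8,3.5,0,0,0,1,-0.1,-1.4,4.5,0,0,0,1,-0.1,-2.15,5.45,0,0,0,1,-0.1,-2.15,5.45,0,0,0]'

```text
time_s: 4.03
ee_pos: [0.6862, 0.0765, 0.1622]
eef_rot: [3.139, -0.004, 1.533]
force: [-4.2, 0.9, 3.3]
grip_width: 0.0136
```

>>> carry_out --commands '[1,0,-0.7,0.6,0,0,0,1,0,-1.7,1.2,0,0,0,1,-0.1,-2.8,1.75,0,0,0,1,-0.1,-3.95,2.1,0,0,0,1,-0.2,-5.1,2.25,0,0,0,1,-0.2,-6.0,2.3,0,0,0,1,-0.2,-6.0,2.3,0,0,0,1,-0.2,-6.0,2.3,0,0,0]'

```text
time_s: 4.7
ee_pos: [0.6846, 0.015, 0.1863]
eef_rot: [3.137, -0.003, 1.531]
force: [-0.0, -2.0, 9.3]
grip_width: 0.0136
```

```bash
python3 - <<'E'
from h import *
p,d=viewer.camera("side");o=ctrl.get_obs();print(o["ee_pos"],o["force"],o["grip_width"])
cv2.imwrite("pics/s3.png",cv2.resize(p[90:250,290:410],None,fx=3.5,fy=3.5,interpolation=2))
W=cloud("side",d);m=masks(p)["blue"]&(d>0)&(W[...,0]>.6)&(W[...,0]<.73)&(abs(W[...,1])<.15)&(W[...,2]>.1);X=W[m]
for q in X[np.argsort(X[:,2])][::4]:print(q.round(3))
E
```

```text
[0.68458033 0.01524299 0.1863522 ] [-0.11043459 -2.40971299  7.60667884] 0.01355111473557447
```

View pics/s3.png

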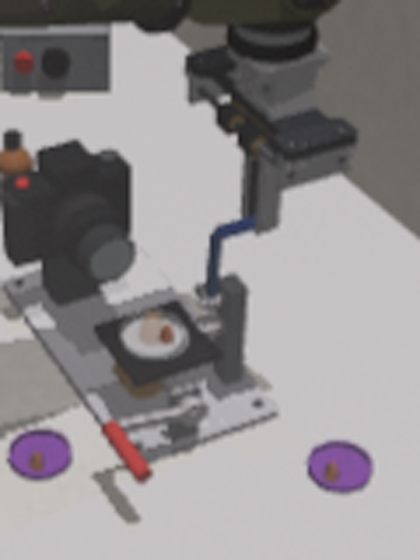

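The blue lever stands upright at crop (212,265), with its bar still in the jaws. Now I release it, rise and turn towards the red grip.

>>> carry_out --commands '[0,0,0,0,0,0,0,0,0,0,0,0,0,0,0,0,0,0,0,0,0,0,0,0,3,0,0,0,0,0,0,7,0,0,0,0,0,0,10,0,0,0,0,0,0,10,0,0,0,0,-19,-10.5,10,0,0,-1.571,0,-19,-10.5,10,0,0,-1.571,0,-19,-10.5,10,0,0,-1.571,0,-19,-10.5,10,0,0,-1.571,0,-19,-10.5,10,0,0,-1.571]'

```text
time_s: 5.75
ee_pos: [0.5002, -0.086, 0.2855]
eef_rot: [3.137, -0.002, 0.901]
force: [-0.5, -1.1, 1.0]
grip_width: 0.0469
```

>>> carry_out --commands '[0,-0.5,-0.4,0,0,0,-0.94,0,-0.5,-0.4,0,0,0,-0.94,0,-0.5,-0.4,0,0,0,-0.94,0,-0.5,-0.4,0,0,0,-0.94,0,-0.5,-0.4,0,0,0,-0.94,0,-0.5,-0.4,0,0,0,-0.94,0,-0.5,-0.4,0,0,0,-0.94,0,-0.5,-0.4,0,0,0,-0.94,0,-0.5,-0.4,-8,0,0,-0.94,0,-0.5,-0.4,-17,0,0,-0.94,0,-0.5,-0.4,-17,0,0,-0.94,0,-0.5,-0.4,-17,0,0,-0.94]'

```text
time_s: 6.75
ee_pos: [0.4946, -0.0899, 0.1169]
eef_rot: [3.137, -0.002, -0.039]
force: [2.2, -0.6, 0.3]
grip_width: 0.0471
```

```bash
python3 - <<'E'
from h import *
p,d=viewer.camera("side");o=ctrl.get_obs();print(o["ee_pos"],o["eef_rot"],o["force"],o["grip_width"])
cv2.imwrite("pics/s4.png",cv2.resize(p[90:250,280:410],None,fx=3.5,fy=3.5,interpolation=2))
W=cloud("side",d);M=masks(p);m=M["blue"]&(d>0)&(W[...,0]>.6)&(W[...,0]<.73)&(abs(W[...,1])<.15)&(W[...,2]>.1);X=W[m]
for q in X[np.argsort(X[:,2])][::6]:print("b",q.round(3))
m=M["red"]&(d>0)&(abs(W[...,0]-.495)<.03)&(abs(W[...,1]+.076)<.06)&(W[...,2]>.05)&(W[...,2]<.09);X=W[m]
print(len(X),X.mean(0),X.min(0),X.max(0))
E
```

```text
[ 0.49116569 -0.08903494  0.10912559] [ 3.13946726  0.00852974 -0.0393103 ] [-2.92288992  0.39516691 -9.68609826] 0.04719651117405423
b [0.643 0.024 0.19 ]
b [0.683 0.011 0.195]
b [0.688 0.013 0.196]
b [0.702 0.017 0.197]
b [0.651 0.013 0.198]
b [0.678 0.009 0.198]
b [0.683 0.017 0.199]
b [0.674 0.015 0.2  ]
b [0.64  0.008 0.2  ]
29 [ 0.49396712 -0.09827634  0.07488619] [ 0.48753754 -0.11084739  0.07175928] [ 0.50177134 -0.08626555  0.07794417]
```

View pics/s4.png

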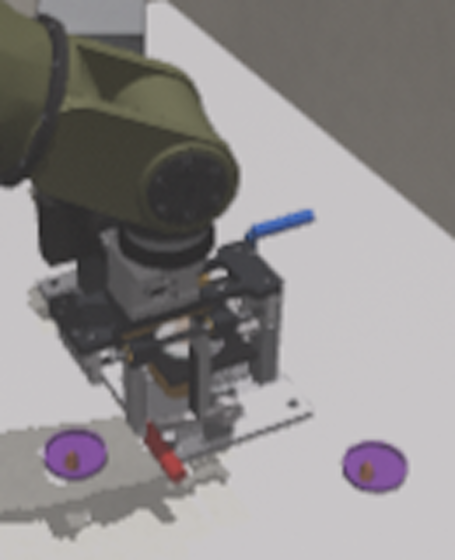

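>>> carry_out --commands '[0,0.2,0,0,0,0,0,0,0.2,0,0,0,0,0,0,0.2,0,0,0,0,0]'

```text
time_s: 7.05
ee_pos: [0.4941, -0.0892, 0.111]
eef_rot: [3.139, 0.006, -0.039]
force: [-0.5, -0.4, 0.5]
grip_width: 0.0471
```

>>> carry_out --commands '[0,0,0,-2,0,0,0,0,0,0,-4,0,0,0,0,0,0,-5.4,0,-0.006,0,0,0,0,-5.4,0,-0.006,0,0,0,0,-5.4,0,-0.006,0,1,0,0,-5.4,0,-0.006,0,1,0,0,-5.4,0,-0.006,0,1,0,0,-5.4,0,-0.006,0,1,0,0,-5.4,0,-0.006,0,1,0,0,-5.4,0,-0.006,0]' --force 15

```text
time_s: 7.88
ee_pos: [0.4952, -0.0893, 0.0577]
eef_rot: [3.139, -0.003, -0.039]
force: [24.0, 3.7, -6.0]
grip_width: 0.0171
```

>>> carry_out --commands '[1,0.25,0,1.05,0,0,0,1,0.7,0,2.25,0,0,0,1,1.35,-0.05,3.35,0,0,0,1,2.15,-0.1,4.35,0,0,0,1,2.15,-0.1,4.35,0,0,0]'

```text
time_s: 8.3
ee_pos: [0.5159, -0.0903, 0.1026]
eef_rot: [3.139, 0.001, -0.039]
force: [-19.0, -0.7, 11.4]
grip_width: 0.0168
```

>>> carry_out --commands '[1,1.0,0,0.7,0,0,0,1,2.1,-0.1,1.4,0,0,0,1,3.2,-0.1,1.95,0,0,0,1,4.45,-0.15,2.3,0,0,0,1,5.7,-0.2,2.5,0,0,0,1,6.3,-0.25,2.55,0,0,0,1,6.3,-0.25,2.55,0,0,0,1,6.3,-0.25,2.55,0,0,0]'

```text
time_s: 8.97
ee_pos: [0.5789, -0.093, 0.1288]
eef_rot: [3.139, 0.001, -0.039]
force: [-5.1, 0.4, 8.2]
grip_width: 0.0162
```

```bash
python3 - <<'E'
from h import *
p,d=viewer.camera("side");o=ctrl.get_obs();print(o["ee_pos"],o["eef_rot"],o["force"],o["grip_width"])
cv2.imwrite("pics/s5.png",cv2.resize(p[80:240,280:410],None,fx=3.5,fy=3.5,interpolation=2))
W=cloud("side",d);M=masks(p);m=M["red"]&(d>0)&(abs(W[...,0]-.56)<.06)&(abs(W[...,1]+.076)<.06)&(W[...,2]>.08);X=W[m]
print(len(X),X.mean(0),X.min(0),X.max(0)) if len(X) else 0
m=M["blue"]&(d>0)&(abs(W[...,0]-.67)<.05)&(abs(W[...,1])<.1)&(W[...,2]>.1);print("b",m.sum(),np.median(W[m],0))
m=M["dark"]&(d>0)&(abs(W[...,0]-.58)<.05)&(abs(W[...,1]-.025)<.05)&(abs(W[...,2]-.096)<.012);print("stage z",m.sum(),np.median(W[m],0))
E
```

```text
[ 0.57882599 -0.09293838  0.12880293] [ 3.13878260e+00  1.47231077e-03 -3.91342989e-02] [-4.11980263  0.66302648  6.69693721] 0.016724485384696224
16 [ 0.57669978 -0.10838037  0.1456268 ] [ 0.56961288 -0.11343669  0.14356843] [ 0.58452369 -0.09779706  0.14835243]
b 0 [nan nan nan]
stage z 160 [ 0.55278191 -0.00108523  0.1000276 ]
  return _methods._mean(a, axis=axis, dtype=dtype,
  ret = um.true_divide(
```

View pics/s5.png

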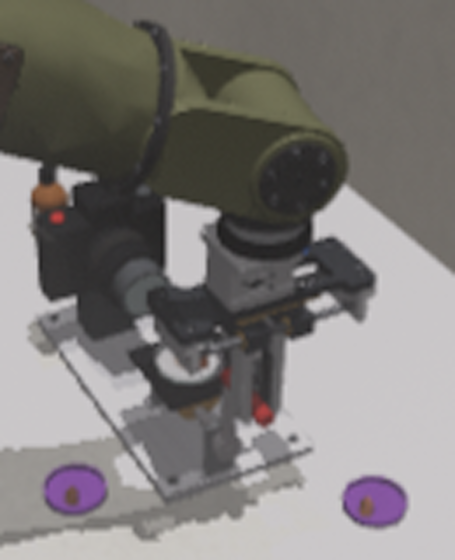

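The red bar sits between the jaws at crop (262,410), with the lever standing up and the stage raised. The wrist hides the blue lever here, so I check it in the top view before handing in.

>>> carry_out --commands '[1,0,0,0,0,0,0,1,0,0,0,0,0,0,1,0,0,0,0,0,0,1,0,0,0,0,0,0]' --force 20

```text
time_s: 9.35
ee_pos: [0.5784, -0.0929, 0.1289]
eef_rot: [3.139, 0.002, -0.039]
force: [-5.9, 0.1, 4.1]
grip_width: 0.0167
```

```bash
python3 - <<'E'
from h import *
p,d=viewer.camera("top");o=ctrl.get_obs();print(o["ee_pos"],o["eef_rot"],o["force"],o["grip_width"],abs(o["joint_vel"]).max())
cv2.imwrite("pics/t6.png",cv2.resize(p[120:240,250:380],None,fx=4.5,fy=4.5,interpolation=2))
W=cloud("top",d);M=masks(p)
m=M["blue"]&(d>0)&(abs(W[...,0]-.67)<.06)&(abs(W[...,1])<.12)&(W[...,2]>.1);print("b",m.sum(),W[m].mean(0) if m.any() else 0)
m=M["dark"]&(d>0)&(abs(W[...,0]-.58)<.05)&(abs(W[...,1]-.025)<.05)&(abs(W[...,2]-.096)<.012);print("stage",m.sum(),W[m].mean(0) if m.any() else 0)
p2,d2=viewer.camera("side")
for c,dd in(("top",d),("side",d2)):
    W=cloud(c,dd)
    for r in nets.silhouettes(c,"dish"):
        m=r["region"]&(dd>0);print(c,round(r["confidence"],2),np.median(W[m],0).round(3))
E
```

```text
[ 0.57846967 -0.09290351  0.12887378] [ 3.13884420e+00  2.43259625e-03 -3.91116125e-02] [-6.26990792  1.16628311  3.56906804] 0.016345582689108802 0.0014975640933763538
b 85 [0.66700654 0.01530132 0.20099975]
stage 380 [0.58279726 0.02586966 0.10252263]
top 0.69 [0.578 0.024 0.109]
side 0.63 [0.452 0.009 0.006]
side 0.56 [ 0.688 -0.139  0.005]
```

View pics/t6.png

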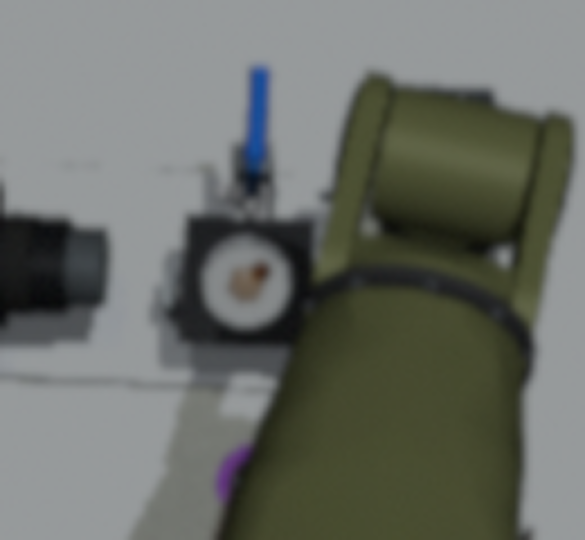

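The top view shows the blue lever upright at (258,120) and the dish centred on the stage at (247,282). The stage measures 12.5 mm higher than at the start. I'm handing in now.

```bash
python3 -c "
from station import ticket,ctrl
print(ticket.hand_in());o=ctrl.get_obs();print(o['time_s'],o['ee_pos'],o['force'])"
```

```text
the job is handed in; nothing more can be done
None
the job is handed in; nothing more can be done
```

I flipped the blue lock lever upright, then swung the red-gripped lift lever up to the top of its cam. I handed the job in at about 9.5 s with the gripper still holding the red bar; no verdict is reported.

Last checks before hand-in:
- **Lift:** the stage top measured 0.1025 m, against 0.090 m when down, so about 12.5 mm of the nominal 12.4 mm. The red bar stood over its axle to within a few mm. The arm was still, with about 6 N of spring load on a 20 N grip.
- **Lock lever:** the blue bar was at y = 0.015 m, z = 0.20 m, which puts it upright at roughly 1.6 rad.
- **Dish:** it sat centred and flat on the raised stage.
- **Bystanders:** the arm stayed clear of all of them, but I did not measure their positions again afterwards.
- **Disagreement:** the side view was partly blocked by the wrist. It read the stage lower, at about 0.100 m, and could not see the blue lever. I went by the clear top view.

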